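# Snap a filter cartridge into its spring holder and switch the flow on

## Task

Fit the white filter cartridge from its cradle into the spring holder: flat end against the spring plate, pressed back far enough for the steel nose to go down past the retaining lip, so that it lies level in the holder with its nose sprung fully home under the lip. Only then throw the toggle lever right over, away from the robot, to switch the flow on, and leave the bottle, vial rack and wrench where they are.

Things in the scene. Friction and masses are not known exactly. Their poses are not given: they have to be found in the camera images.
- cartridge: Loose filter cartridge, 0.13-0.25 kg: white plastic cylinder, diameter 40 mm, 80 mm long, two thin aluminium bands; on one end a steel nose 14 mm in diameter, 22 mm long (tip chamfered 2 mm); the other end flat, rim chamfered 4 mm. Origin on the axis, mid-cylinder; x along the axis to the nose: shoulder at +40 mm, nose tip +62 mm, flat end -40 mm. Its roll does not matter.
- cartridge_nose (a point): Centre of the nose's tip, 62 mm from the cartridge's origin along its axis.
- cradle: Grey plastic cradle fixed to the bench, 100 x 70 mm, 8 mm plate; two V ribs (10 mm thick, at x = -28 and +28 mm) carry the cartridge with its axis 40 mm above the bench; the ribs are 40 mm wide and 30 mm high, so fingers can pass down beside them. Origin on the bench under its centre, x along the cartridge.
- holder: Spring holder fixed to the bench: grey base plate 180 x 80 x 10 mm, aluminium spring block at one end, socket wall with lip at the other. Origin on the bench; x along its axis from spring to socket, z up. A seated cartridge's axis is 45 mm up, at y = 0. Two V ribs (x = -29 to -7 and +19 to +29 mm) carry it; they are 40 mm wide and 35 mm high, so fingers can pass down beside them.
- holder_seat (a point): Where the centre of the nose tip lies when the cartridge is fully home: on the holder's axis (45 mm up) at the inner face of the socket wall, holder x = +68 mm, 5 mm beyond the lip's edge. The shoulder is then at x = +46 mm and the flat end at x = -34 mm, so the spring stays pressed 4 mm.
- holder_lip (a point): Middle of the lip's top inner edge, holder x = +63 mm. Lip and socket wall: 40 mm wide, top 59 mm above the bench, outer face x = +78 mm; lip underside 55 mm up. A cartridge can lie tilted 14 degrees, flat end in the first V by the spring plate, nose resting on the lip (origin then at x about +14 mm, 55 mm up). To pass, push it to the spring until the nose tip is short of x = +63 mm.
- plunger_face (a point): Centre of the face of the steel spring plate, a disc 30 mm in diameter on a coil spring, on the holder's axis 45 mm up; its face is at holder x = -30 mm when free and moves towards -x when pressed. The spring block behind it begins at x = -65 mm and is 56 mm wide, 72 mm high.
- plunger (a joint): Travel of the spring plate, m: 0 free, grows as it is pressed towards the spring block, stop at 0.020. It takes about 1 N to start and 0.5 N more per mm (8 N at 14 mm). A cartridge needs about 10 to 16 mm of travel to pass the lip. Reads about 0.004 with the cartridge seated.
- flow_lever (a joint): Angle of the toggle lever, rad: 0 = leaning fully towards its base's -x, 1.0 = leaning fully towards its base's +x (switched on). It starts near 0 and stays where it is left; light friction (about 1 N at the ball).
- flow_lever_tip (a point): Centre of the black ball (26 mm in diameter) at the end of the steel lever rod (10 mm in diameter), 80 mm from the pivot. The pivot is on the base's axis, 22 mm above the bench, its hinge along the base's y; the lever leans 0.5 rad from upright at either end.
- flow_lever_base: Grey lever housing fixed to the bench, 70 x 50 x 25 mm. Origin on the bench under its centre; the lever is thrown from its -x towards its +x (away from the robot).
- bottle: Bystander: amber glass bottle with a blue cap, 60 mm in diameter, 110 mm high, standing. Origin under its centre.
- vial_rack: Bystander: white vial rack 70 x 130 mm, 46 mm high with its vials. Origin under its centre.
- wrench: Bystander: small steel wrench, 130 mm long, lying flat on the bench. Origin near its middle.
Mind the look-alikes: they are no part of the job. What is shaped like the cartridge but yellow is not meant. What is shaped like the flow_lever_base but green is not meant.

How it is judged:
By the outcome, as a careful person would: the job done as asked, in the order asked, and still so for the second after the job is handed in, with the robot touching nothing.
It also fails if it takes over 58 s, if anything falls off the work surface, if the arm or the gripper's body presses on something with over 40 N, if the wrist force passes 120 N, or if a joint passes its speed limit or range.

## Robot

A 6-joint arm with a two-finger parallel gripper is mounted at the origin on the work surface. World frame = base frame: x ahead of the robot, y to its left, z up, the work surface at z = 0. Lengths are in mm, angles in rad, forces in N, time in s.
With the tool pointing down it reaches from about 400 to 925 mm from the base axis. Payload 12.5 kg.
Tool frame: the origin (TCP) lies midway between the tips of the shut fingers; the grasp point (between the pads) lies 19 mm behind it (env.grip_depth is the distance from the TCP to the grasp point, in mm); z points along the fingers, y is the line along which they close (so a half turn about z gives the same grasp; the last joint's range is limited). The gripper opens to 95 mm and grips with 3 to 60 N. Pads are 20 mm wide; open, the fingers measure 119 mm over their backs; the gripper's body (75 mm by 180 mm) begins 59 mm behind the grasp point.
Start: joints at [1.008, 0.491, 1.559, -0, 1.092, -0.106], TCP at [275.661, 560.944, 214.661] pointing down, gripper open.
Joint ranges: [-3.1, 3.1], [-0.84, 2.19], [0.05, 2.79], [-1.13, 4.28], [0.06, 2.93], [-2.69, 2.69]. Speed limits (rad/s): [2.22, 2.22, 2.79, 3.14, 3.14, 3.14].

## Interface

Orientations are given as [roll, pitch, yaw] about the fixed x, y, z axes, in that order (R = Rz(yaw) Ry(pitch) Rx(roll)).
In Python, from cell import monitor, viewer, order, env gives the robot as it stands.
- The arm moves only by the tool move_arm, never from a script. Its argument "moves" is one flat list of numbers, 4 for each row, row after row: the shift along the tool's x, y, z normalised to -1 to 1, where 1 is 0.15 m, then the turn about the tool's z normalised to -1 to 1, where 1 is pi/2 rad. A call has 1 to 10 rows; each row shifts and turns the commanded pose from where the row before left it, along the tool's axes as they then stand; what a row does not reach is not made up. A row lasts 1/8 s, in which the tool goes at most 62.5 mm and 10.7 degrees, less where a joint would pass 70% of its speed; a pose out of reach is approached as far as the arm can. A call with a number of a shift or a turn outside -1 to 1 is refused whole. A call with a gripper value outside its range is refused whole. "claw" is the finger opening in mm, from 0 to 95.1, set as the call begins (left out, the last holds). The fingers move at their own pace and stop on an object; the grip force is fixed at half the most. Time passes only in rows, so rows that do not move let the fingers close. It gives the time, the measured TCP pose, the force, the opening and the grip force at its end, in the units of the state.
- monitor.state(): the state, without advancing time (a new reading comes with each control period).
- viewer.read_camera(name): name is "side" or "top" or "wrist"; returns the picture (400x640x3 uint8, red, green, blue); there is no depth.
- viewer.camera_info(name): a dict with "K" (3x3 intrinsics, pixels), "camera_from_world" (4x4, takes a point from world to camera coordinates). Camera axes: x right, y down, z forward; pixel columns grow to the right and rows downward; lengths in mm; the calibration is good to about 2 mm. A picture is of the moment at which its call begins: read the wrist's pose just before it. camera_info takes no time and is no camera call; for the wrist camera it gives the pose at the moment of the call.
- order.job_done(): hands the job in; it is judged then, once.
The state is a dict: "t": time; "joints": joint angles; "qvel": joint speeds; "tau": joint torques, N m; "eef_pos": TCP position; "tcp_rot": TCP orientation; "ft_force": force on the tool from outside, world axes, zero at the start; "moment": the same for the moment, N m; "opening": opening from 0.0 (shut) to 1.0 (fully open); "grip_force": force on a finger pad.
Only numpy, scipy, OpenCV 4.12 (cv2) and the standard library are available. Lean on these libraries where they do the work, as an engineer would, in place of code of your own. Each camera call takes 0.05 s, during which the arm holds its last target. There are 200 camera calls.

## Working session

There is one attempt and no reset: what is moved stays moved. The work goes in short steps, Python scripts to look and compute and a tool call to move; the robot and the scene stay as the last step left them, time stands still between calls to the robot, and variables do not carry over. Pictures are saved under pics/ and viewed, at most 10 in all, crops included, and the job is handed in when it is done.

Besides the shell and the picture viewer there is one more tool, called after "Call:" in YAML: its name, and indented under it one key for each argument. move_arm: Moves the arm, as the interface text tells. Scaled input: -1 to 1 covers 0.15 m each way for a shift and pi/2 rad each way for a turn. Its arguments: {"type":"object","properties":{"moves":{"type":"array"},"claw":{"type":"number"}},"required":["moves"]}

```bash
ls; mkdir -p pics
python3 - <<'E'
from cell import monitor, viewer, env
import cv2, numpy as np
s=monitor.state(); print({k:np.round(v,3) for k,v in s.items()})
for n in ("side","top"):
    im=viewer.read_camera(n); cv2.imwrite(f"pics/{n}0.png",im[:,:,::-1])
    i=viewer.camera_info(n); print(n,np.round(i["K"],1).tolist(),np.round(i["camera_from_world"],3).tolist())
E
```

```text
pics
{'t': np.float64(0.0), 'joints': array([ 1.008,  0.492,  1.559,  0.   ,  1.092, -0.106]), 'qvel': array([ 0.   ,  0.   , -0.002, -0.   , -0.   ,  0.002]), 'tau': array([ 2.0000e-03, -6.1265e+01, -2.5818e+01,  6.9000e-02,  4.8000e-02,
       -0.0000e+00]), 'eef_pos': array([275.52 , 560.706, 214.044]), 'tcp_rot': array([-3.14 , -0.   ,  2.685]), 'ft_force': array([-0.107, -0.346, -0.158]), 'moment': array([-0.046,  0.023,  0.03 ]), 'grip_force': np.float64(0.0), 'opening': np.float64(0.998)}
side [[421.0, 0.0, 321.0], [0.0, 421.0, 202.0], [0.0, 0.0, 1.0]] [[0.835, -0.549, -0.017, -490.98], [-0.407, -0.598, -0.69, 334.72], [0.369, 0.583, -0.724, 696.246], [0.0, 0.0, 0.0, 1.0]]
top [[363.0, 0.0, 318.1], [0.0, 363.0, 190.9], [0.0, 0.0, 1.0]] [[0.021, -1.0, -0.001, 40.21], [-0.999, -0.021, -0.032, 594.012], [0.032, 0.002, -0.999, 827.423], [0.0, 0.0, 0.0, 1.0]]
```

View pics/top0.png

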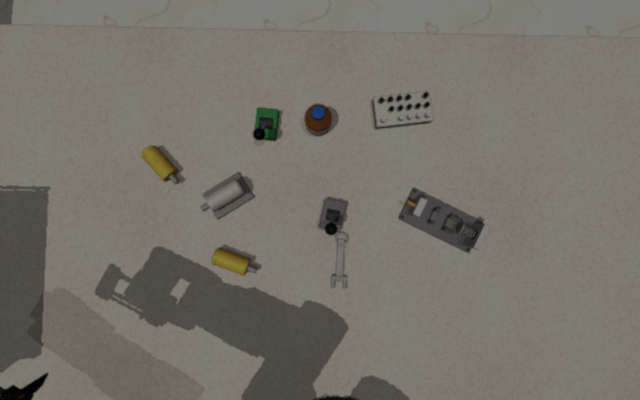

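View pics/side0.png

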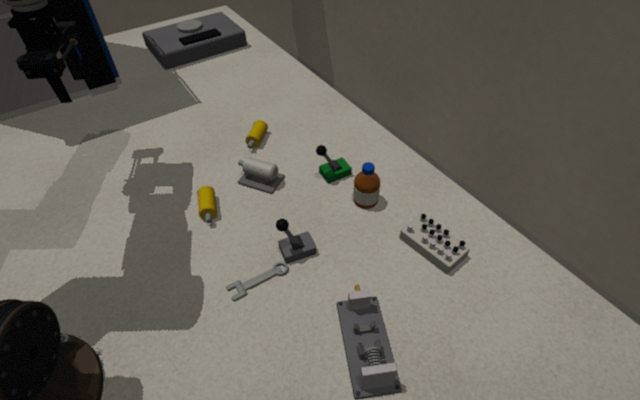

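Top view: the white cartridge is at about (226,194), nose at (205,207). The holder is centred near (441,220) with its spring block at the right end (470,235) and socket at the left (412,205). The grey lever base is at (333,215), ball at (331,229). The side view confirms the spring at the holder's near end.

```bash
cat > h.py <<'E'
import numpy as np, cv2
from cell import monitor, viewer
def ray(info,uv):
    T=np.array(info["camera_from_world"]);R,t=T[:3,:3],T[:3,3]
    d=R.T@np.linalg.solve(np.array(info["K"]),[uv[0],uv[1],1.]);return -R.T@t,d
def plane(info,uv,z):
    c,d=ray(info,uv);return c+d*(z-c[2])/d[2]
def tri(r1,r2):
    A=0;b=0
    for c,d in (r1,r2):
        d=d/np.linalg.norm(d);P=np.eye(3)-np.outer(d,d);A=A+P;b=b+P@c
    return np.linalg.solve(A,b)
def proj(info,p):
    T=np.array(info["camera_from_world"]);q=np.array(info["K"])@(T[:3,:3]@p+T[:3,3]);return q[:2]/q[2]
def rect(m):
    c=max(cv2.findContours(m.astype(np.uint8),0,2)[0],key=cv2.contourArea);return cv2.minAreaRect(c)
E
python3 - <<'E'
from h import *
i=viewer.camera_info("top"); s=viewer.camera_info("side"); np.set_printoptions(suppress=True,precision=1)
im=cv2.imread("pics/top0.png"); g=im.max(2).astype(int); sat=g-im.min(2)
def sub(u0,u1,v0,v1,f):
    m=np.zeros(g.shape,bool); m[v0:v1,u0:u1]=f[v0:v1,u0:u1]; return rect(m)
for n,b,z in (("holder",(390,492,180,258),10),("cradle",(195,258,165,225),8),("lever",(318,350,192,224),25)):
    r=sub(*b,(g<105)); print(n,r,[plane(i,p,z)[:2] for p in cv2.boxPoints(r)],plane(i,r[0],z))
r=sub(195,258,165,225,(g>135)&(sat<30)); print("cart",r,plane(i,r[0],45))
# rough points
print("nose",tri(ray(i,(205,207)),ray(s,(241,162))))
print("ball",tri(ray(i,(331,229)),ray(s,(282.5,225))), "socket orange",tri(ray(i,(411,203)),ray(s,(357,287))))
z=[im[165:225,195:258],im[180:258,390:492],im[190:250,310:360]]
W=np.zeros((600,800,3),np.uint8)
for k,c in enumerate(z):
    c=cv2.resize(c,None,fx=4,fy=4,interpolation=2)[:300,:400]; y,x=divmod(k,2); W[y*300:y*300+c.shape[0],x*400:x*400+c.shape[1]]=c
cv2.imwrite("pics/crop0.png",W)
E
```

```text
holder ((441.893798828125, 220.13356018066406), (83.33991241455078, 38.06986999511719), 24.443950653076172) [array([ 529.5, -127.8]), array([ 610., -163.]), array([ 534.4, -338.3]), array([ 454.4, -302.7])] [ 531.9 -233.    10. ]
cradle ((230.42486572265625, 193.81544494628906), (31.052772521972656, 49.5272102355957), 58.392494201660156) [array([581.2, 322.9]), array([643.4, 227.1]), array([582.9, 187.7]), array([521. , 283.4])] [582.  255.3   8. ]
lever ((333.98797607421875, 211.3159942626953), (27.280033111572266, 28.71111488342285), 10.30484676361084) [array([520.1,  51.5]), array([584.1,  41.3]), array([574.4, -19.7]), array([510.4,  -9.3])] [547.2  16.   25. ]Traceback (most recent call last):
  File "<stdin>", line 8, in <module>
  File "<stdin>", line 5, in sub
  File "h.py", line 16, in rect
    c=max(cv2.findContours(m.astype(np.uint8),0,2)[0],key=cv2.contourArea);return cv2.minAreaRect(c)
ValueError: max() iterable argument is empty
```

Call:
move_arm:
  moves: [-0.34,-0.116,0,0,-0.34,-0.116,0,0,-0.34,-0.116,0,0,-0.34,-0.116,0,0,-0.34,-0.116,0,0,-0.34,-0.116,0,0,-0.34,-0.116,0,0,-0.34,-0.116,0,0,0,0,0,0.115,0,0,0,0.115]
  claw: 95

```text
t: 1.35
eef_pos: [580.7, 255.2, 214.0]
tcp_rot: [-3.141, -0.001, 2.316]
ft_force: [0.1, 0.5, -1.3]
opening: 0.999
grip_force: 0.0
```

Call:
move_arm:
  moves: [0,0,0,0.115,0,0,0,0,0,0,0,0]

```text
t: 1.72
eef_pos: [580.3, 256.1, 214.5]
tcp_rot: [-3.141, -0.0, 2.147]
ft_force: [-0.2, 0.2, 0.5]
opening: 0.997
grip_force: 0.0
```

Run:
```python
from h import *
s=monitor.state(); print(s["t"],np.round(s["eef_pos"],1),np.round(s["tcp_rot"],3))
i=viewer.camera_info("wrist"); im=viewer.read_camera("wrist")[:,:,::-1].copy(); cv2.imwrite("pics/w1.png",im)
np.save("w1.npy",np.array([np.vstack([i["K"],[0,0,0]]).tolist()],dtype=float)); print(np.round(i["K"],1).tolist(),np.round(i["camera_from_world"],3).tolist())
```

```text
1.725 [580.3 256.1 214.5] [-3.141 -0.     2.147]
[[359.8, 0.0, 323.7], [0.0, 359.8, 206.5], [0.0, 0.0, 1.0]] [[0.838, 0.545, 0.001, -626.852], [0.523, -0.805, 0.279, -130.365], [0.153, -0.233, -0.96, 362.264], [0.0, 0.0, 0.0, 1.0]]
```

View pics/w1.png

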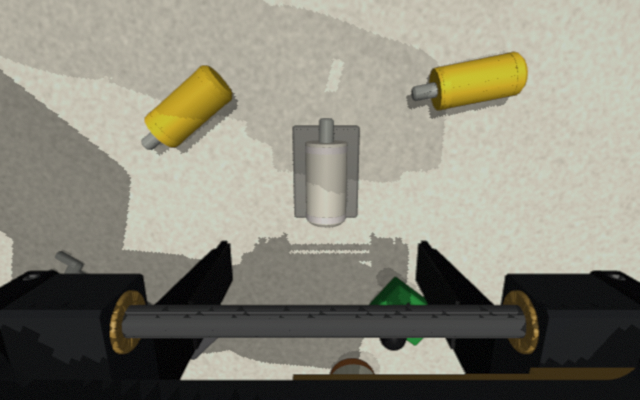

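The wrist view shows the cartridge centred near (327,183), nose tip at (326,119) and flat end at (326,225). The cradle plate's corners are about (294,126), (358,126), (359,216) and (293,216).

Run:
```python
from h import *
np.set_printoptions(suppress=True,precision=1)
i=viewer.camera_info("wrist"); P=lambda u,v,z:plane(i,(u,v),z)[:2]
c=[P(*p,8) for p in ((294,126),(358,126),(359,216),(293,216))]
print(c,np.mean(c,0),np.linalg.norm(c[0]-c[1]),np.linalg.norm(c[1]-c[2]))
n=P(326.5,119,43); f=P(326.5,226,38); sh=P(326.5,143,55)
d=n-f; a=np.arctan2(d[1],d[0]); u=d/np.linalg.norm(d); print("nose",n,"flat",f,np.linalg.norm(d),"yaw",a,"origin from nose",n-62*u,"from flat",f+40*u, "shoulder",sh)
im=cv2.imread("pics/w1.png")
for v in (150,170,190,210):
    r=im[v,280:375].astype(int).max(1); print(v,r[10:85:2])
for k in (24,27,31): print(proj(i,np.array([*(n-62*u),40])))  if k==24 else 0
```

```text
[array([526.1, 285.1]), array([581.1, 320.8]), array([636.8, 241.7]), array([575.9, 202.2])] [580.  262.5] 65.53611905835173 96.77584128843036
nose [549.1 310.2] flat [607.2 221.2] 106.33332939721207 yaw 2.149090606579696 origin from nose [583.  258.3] from flat [585.4 254.7] shoulder [560.3 292.8]
150 [185 145  98 111 112 112 112 109 107 127 138 147 155 165 171 175 181 182
 183 181 178 171 167 164 157 147 139 125 107 111 112 111 111 110 101 174
 178 179]
170 [175 171  93 107 110 109 109 106 101 119 136 147 153 161 166 171 175 180
 181 178 175 172 168 162 157 148 137 123 100 108 110 110 111 104 109 178
 180 183]
190 [201 194 118 121 127 125 126 124 112 136 156 167 176 186 193 199 202 199
 187 175 177 171 165 160 154 146 133 115 103 124 125 126 125 112 170 195
 195 200]
210 [202 203 141 116 123 123 123 123 111 137 156 171 179 187 194 199 201 202
 201 201 196 192 186 179 168 157 140 115 113 122 123 123 121 108 181 203
 202 201]
[326.5 183.9]
```

Call:
move_arm:
  moves: [-0.007,0.018,0.3,0,0,0,0.3,0,0,0,0.3,0,0,0,0.2,0,0,0,0.13,0,0,0,0.06,0,0,0,0,0]

```text
t: 2.65
eef_pos: [583.4, 256.7, 21.3]
tcp_rot: [3.141, 0.0, 2.143]
ft_force: [0.1, 0.2, -0.2]
opening: 1.003
grip_force: 0.0
```

Call:
move_arm:
  moves: [0,0,0,0,0,0,0,0,0,0,0,0,0,0,0,0,0,0,0,0,0,0,0,0]
  claw: 30

```text
t: 3.4
eef_pos: [583.0, 256.5, 21.1]
tcp_rot: [-3.141, -0.0, 2.143]
ft_force: [-12.9, -9.2, 6.9]
opening: 0.428
grip_force: 8.5
```

Call:
move_arm:
  moves: [0,0,0,0,0,0,0,0,0,0,0,0]

```text
t: 3.78
eef_pos: [582.6, 256.3, 21.1]
tcp_rot: [-3.14, -0.0, 2.143]
ft_force: [-3.4, -3.4, 2.5]
opening: 0.412
grip_force: 30.0
```

Call:
move_arm:
  moves: [0,0,0,0,0,0,-0.2,0,0,0,-0.34,0,0,0,-0.34,0,0,0,-0.26,0,-0.263,-0.232,0,0,-0.263,-0.232,0,0,-0.263,-0.232,0,0,-0.263,-0.232,0,0]

```text
t: 4.9
eef_pos: [551.5, 47.1, 192.1]
tcp_rot: [3.141, 0.0, 2.143]
ft_force: [0.7, 0.1, -1.2]
opening: 0.413
grip_force: 30.0
```

Call:
move_arm:
  moves: [-0.263,-0.232,0,0,-0.263,-0.232,0,0,-0.263,-0.232,0,0,-0.263,-0.232,0,0,-0.263,-0.232,0,0,-0.263,-0.232,0,0,-0.263,-0.232,0,0,0,0,0,0.104,0,0,0,0.104,0,0,0,0.104]

```text
t: 6.15
eef_pos: [496.4, -315.7, 191.8]
tcp_rot: [3.141, -0.0, 1.647]
ft_force: [0.1, 0.9, -2.0]
opening: 0.416
grip_force: 30.0
```

Call:
move_arm:
  moves: [0,0,0,0.104,0,0,0,0.104,0,0,0,0.104,0,0,0,0,0,0,0,0]

```text
t: 6.78
eef_pos: [496.4, -315.5, 192.0]
tcp_rot: [3.141, -0.0, 1.166]
ft_force: [0.4, -0.4, -1.9]
opening: 0.414
grip_force: 30.0
```

Run:
```python
from h import *
s=monitor.state(); print(s["t"],np.round(s["eef_pos"],1),np.round(s["tcp_rot"],3),s["opening"],s["grip_force"])
i=viewer.camera_info("wrist"); im=viewer.read_camera("wrist")[:,:,::-1].copy(); cv2.imwrite("pics/w2.png",im)
```

```text
6.775 [ 496.4 -315.5  192. ] [ 3.141 -0.     1.166] 0.41398149609828516 29.998418390750885
```

View pics/w2.png

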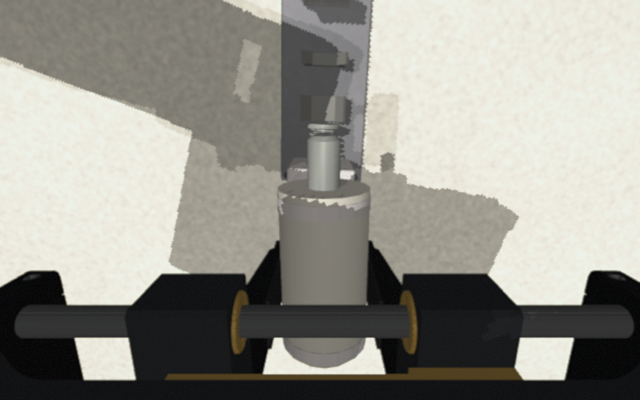

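The cartridge fills the lower middle, nose at (323,150). The holder lies behind it, u 282–370, and runs off the top with its ribs at rows 60 and 108. I'll go higher for the whole holder.

Call:
move_arm:
  moves: [0.1,0.1,-0.35,0,0.1,0.1,-0.35,0,0,0.1,-0.35,0,0,0.1,-0.2,0,0,0,0,0,0,0,0,0]

```text
t: 7.58
eef_pos: [562.6, -311.4, 377.7]
tcp_rot: [-3.139, -0.001, 1.164]
ft_force: [-0.4, -0.1, -2.2]
opening: 0.415
grip_force: 30.0
```

Run:
```python
from h import *
s=monitor.state(); print(s["t"],np.round(s["eef_pos"],1),np.round(s["tcp_rot"],3),s["opening"],s["grip_force"])
i=viewer.camera_info("wrist"); im=viewer.read_camera("wrist")[:,:,::-1].copy(); cv2.imwrite("pics/w3.png",im)
cv2.imwrite("pics/w3c.png",cv2.resize(im[:250,120:420],None,fx=2.4,fy=2.4,interpolation=2))
```

```text
7.575 [ 562.6 -311.4  377.7] [-3.139e+00 -1.000e-03  1.164e+00] 0.414546892869411 29.998111724853516
```

View pics/w3c.png

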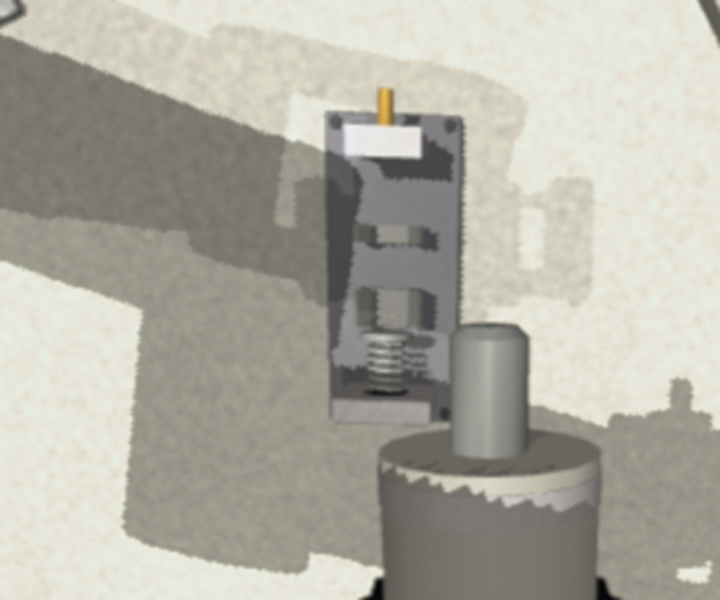

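The crop shows the whole holder. The lip top is white, (343,125)–(421,158). The ribs sit at rows 235 and 308, the spring plate at (388,335), the block's top edge at (331–430,400), and the plate corners at (327,112) and (462,118).

Run:
```python
from h import *
np.set_printoptions(suppress=True,precision=1)
i=viewer.camera_info("wrist"); P=lambda u,v,z:plane(i,(u/2.4+120,v/2.4),z)[:2]
print("cam",ray(i,(320,200))[0])
A,B=P(327,112,10),P(462,118,10); print("socket end corners",A,B,np.linalg.norm(A-B),"mid",(A+B)/2)
l1,l2=P(327,112,10),P(330,395,10);d=l2-l1; print("left edge yaw",np.arctan2(-d[1],-d[0]))
r1,r2=P(462,118,10),P(458.5,310,10);d=r2-r1; print("right edge yaw",np.arctan2(-d[1],-d[0]))
li=[P(345,158,59),P(421,157,59)];lo=[P(343,125,59),P(421,128,59)]; print("lip in",li,np.linalg.norm(li[0]-li[1]),"mid",np.mean(li,0),"out mid",np.mean(lo,0))
b=[P(331,400,72),P(430,402,72)];print("block",b,np.linalg.norm(b[0]-b[1]),np.mean(b,0))
d=np.mean(li,0)-np.mean(b,0);a=np.arctan2(d[1],d[0]);print("len (128)",np.linalg.norm(d),"yaw",a)
u=np.array([np.cos(a),np.sin(a)]);print("origin lip",np.mean(li,0)-63*u,"block",np.mean(b,0)+65*u,"end",(A+B)/2-90*u)
# rows of nose tip / gripped cartridge in tool frame
s=monitor.state();y=s["tcp_rot"][2];tx=np.array([np.cos(y),np.sin(y)]);ty=np.array([np.sin(y),-np.cos(y)]);p=s["eef_pos"]
for n,q in (("tip far top edge",P(490,325,p[2]+19+5)),("tip",P(490,331,p[2]+26)),("shoulder mid rim left",P(379,455,p[2]+19)),("right",P(601,455,p[2]+19)),("sh top",P(490,470,p[2]+39))):
    d=q-p[:2];print(n,d@tx,d@ty)
```

```text
cam [ 595.4 -240.4  547.9]
socket end corners [ 537.9 -134.7] [ 607.8 -168.4] 77.66574500415996 mid [ 572.8 -151.6]
left edge yaw 1.1229619577024326
right edge yaw 1.1351215992638932
lip in [array([ 541.9, -168.3]), array([ 579.1, -183.8])] 40.28612751689137 mid [ 560.5 -176.1] out mid [ 566.5 -162.1]
block [array([ 480.9, -280.4]), array([ 531. , -303.2])] 55.06304062019656 [ 506.  -291.8]
len (128) 127.93054620209978 yaw 1.1309366963717604
origin lip [ 533.6 -233.1] block [ 533.7 -233. ] end [ 534.5 -233. ]
tip far top edge 65.61169114927236 1.7194715960593367
tip 64.80978597995168 1.7233362077764827
shoulder mid rim left 42.12405901819796 -18.259089041165236
right 42.16251970767205 21.695269704935377
sh top 44.49329926028157 1.7578184337436515
```

Call:
move_arm:
  moves: [0,0,0,0.021,0.16,-0.136,0,0,0.16,-0.136,0,0,0.16,-0.137,0.3,0,0,0,0.4,0,0,0,0.4,0,0,0,0.4,0,0,0,0.3,0,0,0,0.18,0,0,0,0,0]

```text
t: 8.88
eef_pos: [537.4, -219.9, 80.7]
tcp_rot: [-3.137, -0.0, 1.129]
ft_force: [0.2, -1.1, -1.6]
opening: 0.416
grip_force: 30.0
```

Run:
```python
from h import *
s=monitor.state(); print(s["t"],np.round(s["eef_pos"],1),np.round(s["tcp_rot"],3),s["ft_force"])
d=s["eef_pos"][:2]-[532.1,-232.2]; a=1.131; print("holder-frame TCP",d@[np.cos(a),np.sin(a)],d@[-np.sin(a),np.cos(a)])
W=[]
for n in ("side","top"):
    im=viewer.read_camera(n)[:,:,::-1].copy(); cv2.imwrite(f"pics/{n}4.png",im)
    c=im[250:400,300:440] if n=="side" else im[170:260,390:500]
    W.append(cv2.resize(c,(390,int(390*c.shape[0]/c.shape[1])),interpolation=2))
H=max(w.shape[0] for w in W); cv2.imwrite("pics/c4.png",np.hstack([np.pad(w,((0,H-w.shape[0]),(0,0),(0,0))) for w in W]))
```

```text
8.875 [ 537.4 -219.9   80.7] [-3.137 -0.     1.129] [ 0.17604551 -1.06048278 -1.6473717 ]
holder-frame TCP 13.39549726490691 0.44443823260730225
```

View pics/c4.png

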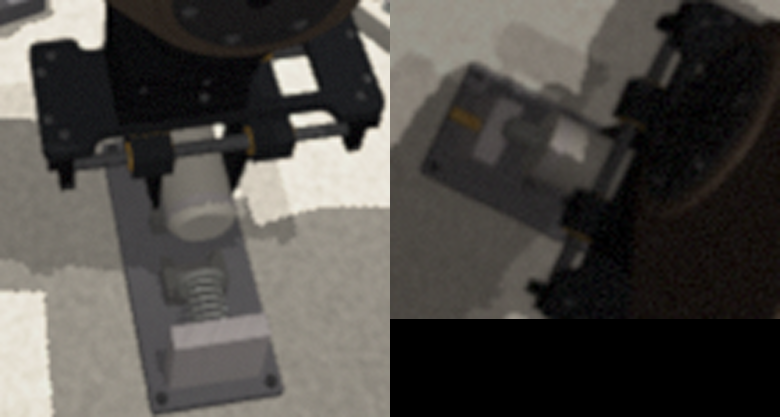

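The cartridge is held over the holder, its flat end at crop (200,218) and lined up with the coil at (205,290). Lowering it to just above lip height.

Call:
move_arm:
  moves: [0,0,0.1,0,0,0,0.1,0,0,0,0,0,0,0,0,0]

```text
t: 9.48
eef_pos: [538.7, -220.5, 52.6]
tcp_rot: [-3.142, -0.0, 1.13]
ft_force: [0.5, -0.4, -1.9]
opening: 0.418
grip_force: 30.0
```

Call:
move_arm:
  moves: [-0.02,0,0,0,-0.02,0,0,0,-0.02,0,0,0,0,0,0,0,0,0,0,0]

```text
t: 10.1
eef_pos: [534.9, -228.5, 52.7]
tcp_rot: [3.141, -0.0, 1.13]
ft_force: [0.7, 1.7, 0.3]
opening: 0.415
grip_force: 30.0
```

Call:
move_arm:
  moves: [0,0,0.016,0,-0.017,0,0,0,-0.017,0,0,0,-0.017,0,0,0,-0.015,0,0,0,0,0,0,0,0,0,0,0]

```text
t: 10.98
eef_pos: [530.6, -237.2, 50.2]
tcp_rot: [-3.141, -0.001, 1.13]
ft_force: [4.2, 6.2, -0.9]
opening: 0.417
grip_force: 30.0
```

Call:
move_arm:
  moves: [0,0,0.02,0,0,0,0.02,0,0,0,0.02,0,0,0,0.02,0,0,0,0,0]

```text
t: 11.6
eef_pos: [530.8, -237.3, 38.3]
tcp_rot: [3.141, -0.0, 1.13]
ft_force: [2.9, 6.9, 0.4]
opening: 0.414
grip_force: 30.0
```

Call:
move_arm:
  moves: [0,0,0.02,0,0,0,0.02,0,0,0,0.02,0,0,0,0.01,0,0,0,0,0]

```text
t: 12.22
eef_pos: [530.1, -236.9, 28.0]
tcp_rot: [-3.14, -0.001, 1.13]
ft_force: [0.3, 7.4, 4.3]
opening: 0.417
grip_force: 30.0
```

Call:
move_arm:
  moves: [0,-0.008,0,0,0,0,0.008,0,0,0,0,0,0,0,0,0]

```text
t: 12.72
eef_pos: [529.8, -236.9, 26.9]
tcp_rot: [3.141, -0.0, 1.13]
ft_force: [3.2, 6.1, 2.2]
opening: 0.409
grip_force: 30.0
```

Call:
move_arm:
  moves: [0.01,0,0,0,0.01,0,0.003,0,0.01,0,0,0,0.01,0,0,0,0.01,0,0,0,0,0,0,0,0,0,0,0]

```text
t: 13.6
eef_pos: [532.7, -230.3, 26.1]
tcp_rot: [3.141, -0.0, 1.13]
ft_force: [3.2, 1.7, 2.5]
opening: 0.41
grip_force: 30.0
```

Call:
move_arm:
  moves: [0.01,0,0,0,0,0,0,0,0,0,0,0]

```text
t: 13.98
eef_pos: [533.2, -229.2, 26.1]
tcp_rot: [3.141, 0.0, 1.13]
ft_force: [-1.0, -3.3, 2.6]
opening: 0.411
grip_force: 30.0
```

Call:
move_arm:
  moves: [0,0,0,0,0,0,0,0,0,0,0,0,0,0,0,0]
  claw: 75

```text
t: 14.48
eef_pos: [533.3, -228.8, 26.0]
tcp_rot: [-3.141, -0.0, 1.13]
ft_force: [-0.1, -0.3, 0.1]
opening: 0.768
grip_force: 0.0
```

Call:
move_arm:
  moves: [0,0,-0.2,0,0,0,-0.4,0,0,0,-0.4,0,-0.2,0,-0.3,0,-0.3,0,0,0,0,0,0,0,0,0,0,0]

```text
t: 15.35
eef_pos: [501.1, -296.4, 220.8]
tcp_rot: [-3.141, -0.0, 1.129]
ft_force: [-0.9, -0.4, -0.1]
opening: 0.789
grip_force: 0.0
```

Run:
```python
from h import *
s=monitor.state(); print(s["t"],np.round(s["eef_pos"],1),np.round(s["tcp_rot"],3))
im=viewer.read_camera("wrist")[:,:,::-1].copy(); cv2.imwrite("pics/w5.png",im)
```

```text
15.35 [ 501.1 -296.4  220.8] [-3.141 -0.     1.129]
```

View pics/w5.png

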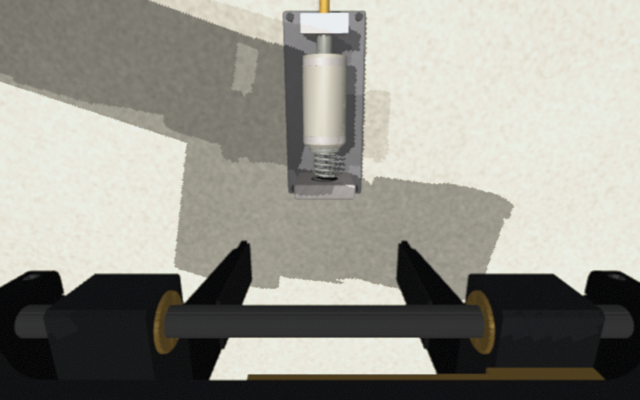

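The cartridge lies under the white lip with its nose hidden at (324,38). The body is at rows 54–150, in line with the coil. Next I check the shoulder position and measure the lever.

Run:
```python
from h import *
np.set_printoptions(suppress=True,precision=1)
i=viewer.camera_info("wrist"); h=np.array([532.1,-232.2]);U=np.array([.4258,.9048])
for n,(p,z) in dict(shoulder=((324,54),65),lip_in=((324,33.5),59),flat_top=((324,148),58)).items(): q=plane(i,p,z)[:2]-h; print(n,q@U, q@[-U[1],U[0]])
t,s=viewer.camera_info("top"),viewer.camera_info("side")
T,S=cv2.imread("pics/top0.png"),cv2.imread("pics/side0.png")
def blob(im,b):
    u0,u1,v0,v1=b; m=(im[v0:v1,u0:u1].max(2)<45).astype(np.uint8); n,_,st,c=cv2.connectedComponentsWithStats(m); k=1+st[1:,4].argmax(); print(st[k]); return c[k]+[u0,v0]
a,b=blob(T,(318,345,219,240)),blob(S,(270,295,214,235)); p=tri(ray(t,a),ray(s,b)); print(a,b,"ball",p,"reproj",proj(t,p),proj(s,p), plane(t,a,92))
C=np.hstack([cv2.resize(T[185:250,300:365],(400,400),interpolation=2),cv2.resize(S[205:275,260:330],(400,400),interpolation=2)]); cv2.imwrite("pics/lev.png",C)
```

```text
shoulder 46.627289908823826 -1.0928290345804277
lip_in 63.37983035709489 -1.10182664765001
flat_top -32.738866890443234 -1.054380748049782
[  7   0  15  16 155]
[  7   5  13  16 118]
[331.5 226.1] [282.5 225.4] ball [516.4  24.2  92.2] reproj [331.1 226.9] [283.4 225.3] [518.   23.3  92. ]
```

View pics/lev.png

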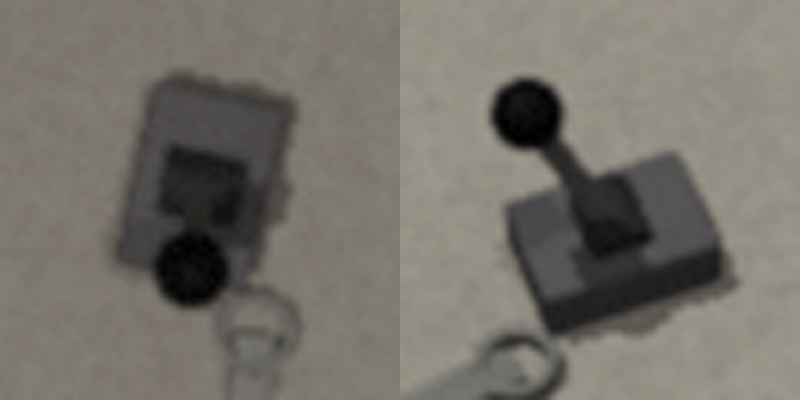

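Cartridge confirmed home: shoulder at +46.6, lip edge at +63.4. In the crop the lever ball is at (191,267), leaning towards the robot, and the base yaw is about −0.16. Moving behind the ball with the fingers shut.

Call:
move_arm:
  moves: [0.27,-0.156,0,0,0.27,-0.156,0,0,0.27,-0.156,0,0,0.27,-0.156,0,0,0.27,-0.156,0,0,0.27,-0.156,0,0,0.27,-0.156,0,0,0,0,0,-0.09,0,0,0,-0.09,0,0,0,0]
  claw: 0

```text
t: 16.65
eef_pos: [474.0, 30.5, 220.9]
tcp_rot: [-3.141, -0.0, 1.413]
ft_force: [1.0, 0.8, -0.2]
opening: 0.004
grip_force: 0.0
```

Call:
move_arm:
  moves: [0,0,0.35,0,0,0,0.35,0,0,0,0.25,0,0,0,0,0,0,0,0,0]

```text
t: 17.27
eef_pos: [474.8, 29.7, 79.6]
tcp_rot: [3.141, -0.0, 1.411]
ft_force: [0.4, -0.3, 0.9]
opening: 0.005
grip_force: 0.0
```

Run:
```python
from h import *
s=monitor.state(); print(s["t"],np.round(s["eef_pos"],1),np.round(s["tcp_rot"],3),s["opening"])
t=viewer.camera_info("top"); print("ball",plane(t,(331,228.2),92))
b=plane(t,(331,228.2),92)[:2]; y=s["tcp_rot"][2]; d=b-s["eef_pos"][:2]; print("ball in tool xy",d@[np.cos(y),np.sin(y)],d@[np.sin(y),-np.cos(y)])
```

```text
17.275 [474.8  29.7  79.6] [ 3.141 -0.     1.411] 0.005060764177431631
ball [513.6390956   24.33586877  92.        ]
ball in tool xy 0.8661342939348798 39.24001714682441
```

Aligned; I push along tool +y, first to about 78 mm.

Call:
move_arm:
  moves: [0,0.08,0,0,0,0.08,0,0,0,0.07,0,0,0,0.07,0,0,0,0.07,0,0,0,0.07,0,0,0,0.06,0,0,0,0,0,0,0,0,0,0]

```text
t: 18.4
eef_pos: [548.1, 17.8, 78.5]
tcp_rot: [-3.142, -0.0, 1.412]
ft_force: [0.5, 0.6, 0.3]
opening: 0.005
grip_force: 0.0
```

Call:
move_arm:
  moves: [0,0.02,0,0,0,0.02,0,0,0,0.02,0,0,0,0,0,0,0,0,0,0]

```text
t: 19.02
eef_pos: [557.0, 16.4, 78.6]
tcp_rot: [-3.141, -0.0, 1.413]
ft_force: [-1.5, 1.2, -0.2]
opening: 0.005
grip_force: 1.0
```

Call:
move_arm:
  moves: [0,0.02,0,0,0,0.02,0,0,0,0,0,0,0,0,0,0]

```text
t: 19.52
eef_pos: [557.7, 16.3, 78.2]
tcp_rot: [-3.13, 0.001, 1.413]
ft_force: [-25.1, 4.1, 15.1]
opening: 0.006
grip_force: 13.9
```

Run:
```python
from h import *
im=viewer.read_camera("side")[:,:,::-1]; cv2.imwrite("pics/s6.png",cv2.resize(im[180:290,250:390],None,fx=5,fy=5,interpolation=2))
```

```text
(no output)
```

View pics/s6.png

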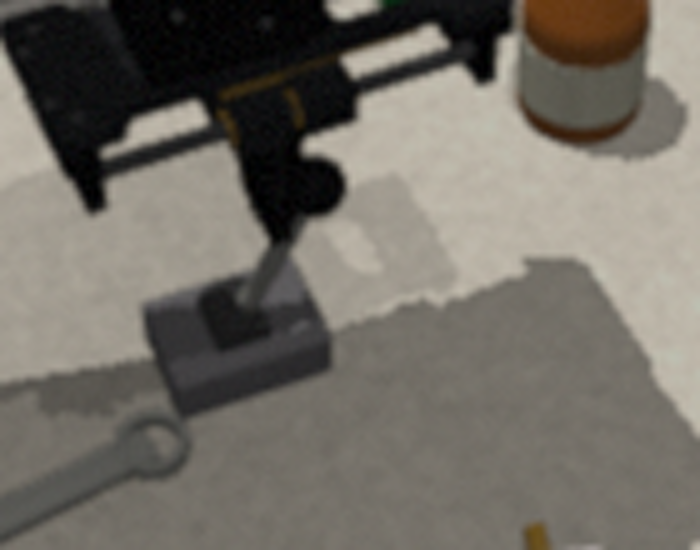

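The lever is leaning away from the robot and the force has risen to 25 N at the stop. Backing off and checking the ball.

Call:
move_arm:
  moves: [0,-0.04,0,0,0,-0.2,0,0,0,-0.2,0,0,0,0,-0.4,0,0,0,-0.4,0,0,-0.3,0,0,0,0,0,0]

```text
t: 20.45
eef_pos: [451.9, 33.2, 199.5]
tcp_rot: [3.14, -0.0, 1.413]
ft_force: [-0.4, -0.6, -0.3]
opening: 0.008
grip_force: 0.0
```

Run:
```python
from h import *
np.set_printoptions(suppress=True,precision=1)
im={n:viewer.read_camera(n)[:,:,::-1] for n in ("side","top")}
i={n:viewer.camera_info(n) for n in im}
def cr(n,p,r): u,v=np.round(proj(i[n],p)).astype(int); return cv2.resize(im[n][v-r:v+r,u-r:u+r],(390,390),interpolation=2),(u-r,v-r)
L=np.array([570,15,60.]);H=np.array([535,-230,45.])
A,oa=cr("side",L,35);B,ob=cr("top",L,35);C,_=cr("side",H,50)
cv2.imwrite("pics/f7.png",cv2.resize(np.hstack([A,B,C]),None,fx=.68,fy=.68))
for n in im:
    e=proj(i[n],np.array([589,12,92.])); print(n,"expected ball px",e)
    u,v=np.round(e).astype(int); m=(im[n][v-18:v+18,u-18:u+18].max(2)<45).astype(np.uint8); k,_,st,c=cv2.connectedComponentsWithStats(m); j=1+st[1:,4].argmax(); print(st[j],c[j]+[u-18,v-18])
s=monitor.state(); print(s["t"],s["ft_force"],s["eef_pos"])
```

```text
side expected ball px [317.5 213.8]
[ 7 16 11 12 97] [312.3 217.1]
top expected ball px [337.7 192. ]
[ 12  19  12  12 105] [337.4 198.2]
20.55 [ 0.1 -0.5  0.2] [454.1  32.9 199. ]
```

View pics/f7.png

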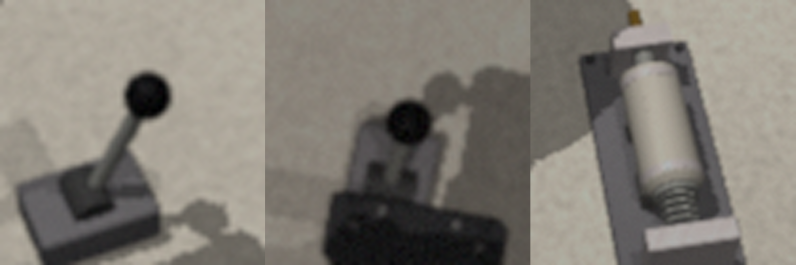

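Run:
```python
from h import *
np.set_printoptions(suppress=True,precision=1)
i={n:viewer.camera_info(n) for n in ("side","top")}
L=np.array([570,15,60.]); o={n:np.round(proj(i[n],L))-35 for n in i}
s=o["side"]+np.array([148,96])*70/265; t=o["top"]+np.array([409-265,122])*70/265
p=tri(ray(i["side"],s),ray(i["top"],t)); print(s,t,p,"reproj",proj(i["side"],p),proj(i["top"],p))
# base top-face centre from side crop/ start image: corners in lev.png (side half)
c=[plane(i["side"],(260+(u-400)*70/400,205+v*70/400),25)[:2] for u,v in ((508,207),(675,155),(720,248),(547,305))]
print(c,np.mean(c,0))
```

```text
[313.1 217.4] [338.  198.2] [576.6  10.6  90.3] reproj [312.8 217.4] [338.2 198. ]
[array([510.4,  44. ]), array([574.9,  30.4]), array([565.2, -16. ]), array([500. ,  -2.7])] [537.6  13.9]
```

```bash
python3 -c "
from cell import order; print(order.job_done())"
```

```text
the job is handed in; nothing more can be done
None
```

I seated the cartridge nose-home under the lip, then threw the flow lever over to its stop, away from the robot, and handed the job in at about 20.6 s. I did not touch the bottle, vial rack or wrench, and hand-in returned no verdict, so the result rests on my camera and force checks.

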